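# Press two cover buttons home with a ratchet clamp, then release it

## Task

Press both wooden cover buttons fully home in the table leg with the ratchet clamp: squeeze its two handles together, with no more than 35 N on either handle, until both caps sit tight on the leg and the ratchet holds the clamp shut on its own, and let go. Then free the ratchet by pressing the thumb pad of the longer handle gently down, no further than it takes (never more than 5 mm), so that the clamp springs fully open, and take the hand away. Do not touch the leg or its buttons, and leave the tools and wood lying around where they are.

Things in the scene. Friction and masses are not known exactly. Their poses are not given: they have to be found in the camera images.
- jig: Plywood board 260 x 140 x 16 mm screwed to the bench, with a steel ratchet clamp (black handles) and the leg on it. Origin on the bench (z = 0) below the clamp's pivot; x runs from the pivot along the leg, the handles run to -x (towards the robot), y left, z up. Board from x -45 to +215 mm. Below the handles there is only the bench.
- pivot (a point): Fixed pivot pin, in the clamp's mid plane, 50 mm above the bench; pin head top at 63 mm. The two halves cross here like scissors; each turns on its own about the vertical, against its own opening spring (2.5 to 4 N at the handle).
- grip_l (a point): Where to hold the left handle: centre of its black bar, 105 mm from the pivot, 50 mm above the bench. Bar 11 mm wide, 14 mm tall, straight from 68 to 146 mm from the pivot. Clamp open: 27.5 mm left of the jig's x axis, 66 mm over the outsides of both handles; buttons home: about 12 to 16 mm off the axis.
- grip_r (a point): The same point on the right handle (same bar), 27.5 mm right of the axis when open. Driving the buttons takes 12 to 20 N on each handle, squeezed at the two grip points along the jig's y; 22 to 28 N is a good squeeze. Off-centre, the handles are loaded unequally (a side force on the hand) and one button may stay proud: shift the hand the way that force pushes it until it is small.
- rack (a point): Middle of the toothed steel rack, fixed on the left handle 135 mm from the pivot: a strip 12 mm wide, 46 mm long, 59 to 68 mm above the bench, that passes over the top of the right handle as the clamp closes. A spring pawl on top of the right handle catches in its teeth from below.
- thumb_pad (a point): Centre of the top of the thumb pad, a flat black 28 x 28 mm square ending the longer, right handle, 170 mm from the pivot, 57 mm above the bench. The handle is springy downwards: about 3.5 N per mm after 2 N. At 2 to 4 mm (6 to 14 N) the pawl leaves the teeth and the handles spring open, left first, right at the latest when the pad is let go. Over 5 mm is too far.
- half_l (a joint): Closing angle of the left handle and its jaw, rad: 0 = fully open, more = more closed, end stop 0.185. With the buttons home about 0.11 to 0.16. The first ratchet tooth catches when half_l + half_r is about 0.21, four more follow every 0.037; one tooth caught does not yet mean that the buttons are home.
- half_r (a joint): Closing angle of the right handle and its jaw, rad, likewise.
- spring_handle (a joint): Downward bend of the right handle, rad: 0 = straight; 0.01 rad is 1.3 mm at the thumb pad.
- button_l (a joint): Gap under the cap of the left button, m: 0 = home, starts at 4 to 7 mm. It stays where it is pushed (tight fit, about 14 N) and stops hard at 0.
- button_r (a joint): Gap under the cap of the right button, m, likewise.
- cap_l (a point): Crown of the domed cap (22 mm wide, 5 mm thick) of the left button, on the leg's left side between the jaws, 60 to 74 mm beyond the pivot and 50 mm above the bench. The right handle's jaw presses it.
- cap_r (a point): Crown of the cap of the right button, on the leg's right side, likewise; pressed by the left handle's jaw.
- leg: Table leg, square pale timber 40 x 40 x 155 mm, fixed on the jig along its x axis; origin on its underside below the buttons, 30 mm above the bench; its top is 70 mm above the bench, its end 22 mm nearer to the pivot than the buttons.
- block_plane: Bystander: small steel and blue plane, 160 x 50 x 45 mm, origin under its centre. Leave it alone.
- chisel: Bystander: chisel with a wooden handle, 230 x 26 x 24 mm, along its x axis; origin on the underside, between handle and blade. Leave it alone.
- offcut: Bystander: stepped wood offcut, 118 x 50 x 34 mm, origin under its thick part. Leave it alone.

How it is judged (in metres and radians):
On the way, in this order (a step that is already met when the one before it is completed fails the run):
1. both buttons are home (gap under 0.6 mm) and the ratchet holds the handles closed with nothing touching the clamp (value of joint each of button_l, button_r below 0.0006 m and distance between grip_l and grip_r below 0.037 m and contact force between each of the fingers, the arm and jig below 0.1 N), for 0.2 s.
2. the ratchet has been freed and both halves have sprung open (value of joint each of half_l, half_r below 0.02 rad), for 0.2 s.
At the end, for the whole second after the job is handed in: Both buttons are home (gap under the cap below 0.6 mm), both halves of the clamp are back open (each within 0.02 rad of its open stop), the right handle is straight again (bend under 0.01 rad) (all of step 2 and value of joint each of button_l, button_r below 0.0006 m and value of joint spring_handle below 0.01 rad); the robot touches nothing.
It fails at once if more than 35 N on the left handle (contact force between the fingers and half_l above 35 N).
It fails at once if more than 35 N on the right handle (contact force between the fingers and half_r above 35 N).
It fails at once if the right handle is bent down too far (over 0.0385 rad, 5 mm at the pad) (value of joint spring_handle above 0.0385 rad).
It fails at once if the robot touches the leg or its buttons (contact force between any of the fingers, the arm and leg above 0.5 N).
It fails at once if a bystander is moved by more than 20 mm (distance of any of block_plane, chisel, offcut from where it was at the start of the episode above 0.02 m).
It also fails if it takes over 61 s, if anything falls off the work surface, if the arm or the gripper's body presses on something with over 40 N, if the wrist force passes 120 N, or if a joint passes its speed limit or range.

## Robot

A 6-joint arm with a two-finger parallel gripper is mounted at the origin on the work surface. World frame = base frame: x ahead of the robot, y to its left, z up, the work surface at z = 0. Lengths are in mm, angles in degrees, forces in N, time in s.
With the tool pointing down it reaches from about 350 to 850 mm from the base axis. Payload 8.1 kg.
Tool frame: the origin (TCP) lies at the very end of the fingers, on their centre line; the grasp point (between the pads) lies 19 mm behind it; z points along the fingers, y is the direction in which the jaws open and shut (so a half turn about z gives the same grasp; the last joint's range is limited). The gripper opens to 85 mm and grips with 20 to 120 N. Pads are 22 mm wide; open, the fingers measure 114 mm over their backs; the gripper's body (76 mm by 85 mm) begins 54 mm behind the grasp point. The pads swing forward as they close: fully open they stand 13 mm farther back than shut.
Start: joints at [-74.966, 7.471, 85.268, -0, 87.261, -4.893], TCP at [204.518, -564.072, 231.292] pointing down, gripper open.
Joint ranges: [-169.43, 169.43], [-51.17, 129.36], [1.28, 143.12], [-76.62, 256.62], [0, 156.53], [-152.29, 152.29]. Speed limits (degrees/s): [136.94, 136.94, 159.86, 180, 180, 180].

## Interface

Orientations are given as [roll, pitch, yaw] about the fixed x, y, z axes, in that order (R = Rz(yaw) Ry(pitch) Rx(roll)).
In Python, from bench import r gives the robot as it stands.
- The arm moves only by the shell command python3 -m crank 'ROWS' [OPENING] [FORCE]. ROWS is JSON, a list that holds one entry, the list of rows, each a list of 6 numbers: the shift along the tool's x, y, z in m, then the turn, a rotation vector about the tool's x, y, z in rad. A call has 1 to 10 rows; each row is the pose to reach, as a shift and turn from the pose measured when the call began, along the tool's axes at that moment; what a row does not reach only later rows make up. A row lasts 1/8 s, in which the tool goes at most 62.5 mm and 10.7 degrees, less where a joint would pass 70% of its speed; a pose out of reach is approached as far as the arm can. A call with a gripper value outside its range is refused whole. OPENING is the closure, from 0 (fully open) to 1 (shut), set as the call begins (- or left out, the last holds). The fingers move at their own pace and stop on an object; FORCE is the grip in N (left out, the last holds). Time passes only in rows, so rows that repeat a pose let the fingers close. It gives the time, the measured TCP pose, the force and the opening at its end, in the units of the state.
- r.sense(): the state, without advancing time (a new reading comes with each control period).
- r.snapshot(name): name is "scene" or "side" or "wrist"; returns (picture, depth): 420x560x3 uint8, blue, green, red; 420x560 float32, mm along the optical axis (not along the pixel's ray), 0 where there is no reading.
- r.get_calibration(name): a dict with "mtx" (3x3 intrinsics, pixels), "k1" (the pictures are not rectified: a ray, as slopes to the right and down, at radius r is drawn at 1 + k1 r^2 times it, then the intrinsics apply), "cam_to_world" (4x4, takes a point from camera to world coordinates). Camera axes: x right, y down, z forward; pixel columns grow to the right and rows downward; lengths in mm; the calibration is good to about 2 mm. A picture is of the moment at which its call begins: read the wrist's pose just before it. get_calibration takes no time and is no camera call; for the wrist camera it gives the pose at the moment of the call.
- r.hand_in(): hands the job in, once; it reports no verdict.
Trained networks look in the newest picture that a camera, given by its name, has taken for a name from the list of things; names that differ only in an ending like _2 or _b are one class to them, and where a whole thing is asked for, a point or a joint stands for the part that bears it (a point fixed in the world has none). Each returns a list of dicts, best first, with "conf" (0 to 1); they miss things now and then, are a little off and sometimes report something else, mostly with a low value. They report only what shows in the picture. A call takes as long as a camera call.
- r.look_for(thing, camera): "extent" ([left, top, right, bottom] in pixels, round what is visible of it).
- r.landmark_of(thing, camera): "pixel" ([column, row] in pixels: a listed point, or the origin of a listed thing).
The state is a dict: "time": time; "joint_pos": joint angles; "qd": joint speeds; "joint_efforts": joint torques, N m; "tool_pos": TCP position; "tcp_rot": TCP orientation; "ft_force": force on the tool from outside, world axes, zero at the start; "wrist_torque": the same for the moment, N m; "finger_gap": finger opening in mm.
Only numpy, scipy, OpenCV 4.12 (cv2) and the standard library are available. Lean on these libraries where they do the work, as an engineer would, in place of code of your own. Each camera call takes 0.05 s, during which the arm holds its last target.

## Working session

There is one attempt and no reset: what is moved stays moved. The work goes in short steps, Python scripts to look and compute and a shell command to move; the robot and the scene stay as the last step left them, time stands still between calls to the robot, and variables do not carry over. Pictures are saved under pics/ and viewed, and the job is handed in when it is done.

```bash
ls; mkdir -p pics
cat > h.py <<'E'
from bench import r
import numpy as np, cv2
from scipy.spatial.transform import Rotation as R
def snap(cam,name):
    c=r.get_calibration(cam); p,d=r.snapshot(cam); cv2.imwrite('pics/'+name+'.png',p); return p,d,c
def ray(c,px):
    K=np.array(c['mtx']); k=c['k1']
    u=cv2.undistortPoints(np.array([[px]],float),K,np.array([k,0,0,0.]))[0,0]
    T=np.array(c['cam_to_world']); d=T[:3,:3]@np.array([u[0],u[1],1]); return T[:3,3],d
def at_z(c,px,z):
    o,d=ray(c,px); return o+d*(z-o[2])/d[2]
def at_d(c,px,dep):
    o,d=ray(c,px); return o+d*dep
E
python3 - <<'E'
from h import *
s=r.sense(); print(s)
for cam in['scene','side']:
    p,d,c=snap(cam,cam+'0')
    print(cam,np.array(c['cam_to_world'])[:3,3])
    for t,z in[('pivot',63),('grip_l',57),('grip_r',57),('thumb_pad',57),('rack',68)]:
        for q in r.landmark_of(t,cam)[:2]:
            px=q['pixel'];i=d[int(round(px[1])),int(round(px[0]))]
            print(t,round(q['conf'],2),np.round(px,1),at_z(c,px,z).round(1),at_d(c,px,i).round(1))
E
```

```text
pics
{'time': 0.0, 'joint_pos': array([-7.49675061e+01,  7.51702994e+00,  8.53286432e+01, -2.30013842e-04,
        8.72618538e+01, -4.89321984e+00]), 'qd': array([-0.10206072, -0.00745959,  0.06705196,  0.02849564,  0.01258597,
       -0.03565558]), 'joint_efforts': array([-2.75831462e-04, -5.69391882e+01, -5.00556064e+01, -2.69573111e-04,
        1.43136547e-02, -2.51803527e-05]), 'tool_pos': array([ 204.35608205, -563.54263618,  230.23049645]), 'tcp_rot': array([-1.79892845e+02, -8.94305134e-03,  1.99257165e+01]), 'ft_force': array([ 0.63369114,  0.34837125, -0.31681809]), 'wrist_torque': array([-0.03825081,  0.00790637, -0.01295547]), 'finger_gap': 85.42280806566447}
scene [1024.9631212    94.56140911  777.04005675]
pivot 0.68 [210.8 229.1] [694.5 -58.9  63. ] [694.6 -58.9  63.1]
grip_l 0.88 [241.9 190.5] [598.1  -7.2  57. ] [598.1  -7.2  56.9]
grip_l 0.87 [217.  183.3] [583.4 -62.2  57. ] [581.7 -62.8  54.2]
grip_r 0.88 [241.9 190.5] [598.1  -7.2  57. ] [598.1  -7.2  56.9]
grip_r 0.87 [217.  183.3] [583.4 -62.2  57. ] [581.7 -62.8  54.2]
thumb_pad 0.66 [231.6 162. ] [526.5 -37.5  57. ] [524.5 -38.   54.1]
side [300.03740657 624.37810865 798.93668867]
pivot 0.93 [292.8 170.6] [685.5 -66.5  63. ] [683.1 -62.2  67.6]
grip_l 0.71 [320.2 203.9] [583.2  -7.3  57. ] [583.2  -7.5  56.8]
grip_l 0.6 [332.1 189.9] [579.1 -59.2  57. ] [579.7 -60.6  55.5]
grip_r 0.71 [320.2 203.9] [583.2  -7.3  57. ] [583.2  -7.5  56.8]
grip_r 0.6 [332.1 189.9] [579.1 -59.2  57. ] [579.7 -60.6  55.5]
thumb_pad 0.71 [360.5 206.1] [502.6 -44.3  57. ] [503.8 -48.3  52.6]
rack 0.64 [331.1 201.6] [561.2 -15.6  68. ] [560.3 -13.5  70.4]
```

View pics/scene0.png

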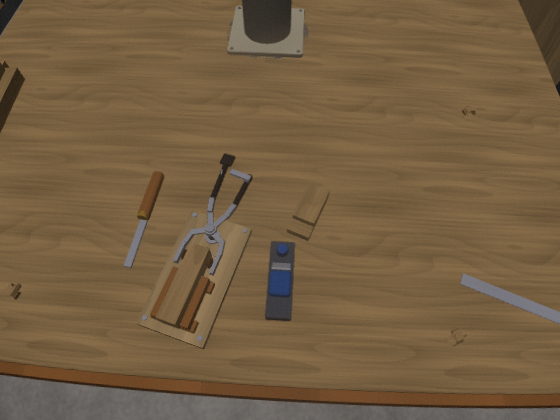

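View pics/side0.png

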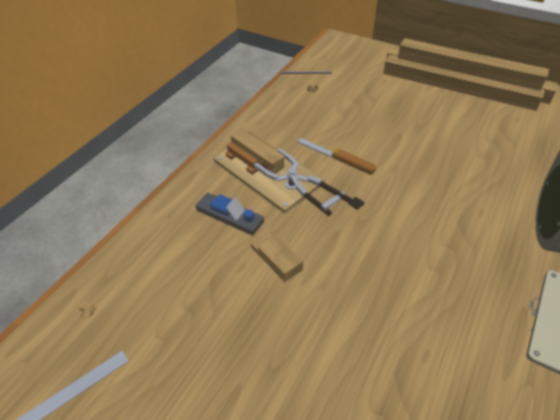

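The scene view shows the clamp with its pivot near (210,229), the thumb pad near (227,160) and the rack handle (left) at (240,180). Jig x points away from the robot at about -14° yaw. The offcut is at (308,212), the plane at (280,280) and the chisel at (145,215), all clear of the handles. The side view agrees with this. Next I'll work out the move to a wrist-camera view.

```bash
cat >> h.py <<'E'
def rows(pos,rpy,pr=True):
    s=r.sense(); Rt=R.from_euler('xyz',s['tcp_rot'],degrees=True); Rg=R.from_euler('xyz',rpy,degrees=True)
    sh=Rt.inv().apply(np.array(pos)-s['tool_pos'])/1000; rv=(Rt.inv()*Rg).as_rotvec()
    print('shift',sh.round(4),'rot',rv.round(4),'|',np.linalg.norm(sh).round(3),np.degrees(np.linalg.norm(rv)).round(1)); return sh,rv
E
python3 - <<'E'
from h import *
s=r.sense(); c=r.get_calibration('wrist'); T=np.array(c['cam_to_world']);Rt=R.from_euler('xyz',s['tcp_rot'],degrees=True)
print(Rt.inv().apply(T[:3,3]-s['tool_pos']), Rt.inv().apply(T[:3,2]), c['mtx'])
rows([560,-40,260],[180,0,-14])
E
```

```text
[  78.26912031   -0.18640598 -143.18331407] [-3.07315760e-01  2.81293759e-04  9.51607558e-01] [[342.51775383   0.         281.84594433]
 [  0.         342.51775383 213.50194252]
 [  0.           0.           1.        ]]
shift [ 0.5128 -0.3716 -0.0287] rot [ 1.000e-04 -0.000e+00  5.921e-01] | 0.634 33.9
```

```bash
python3 -m crank '[[[0.05,-0.036,-0.003,0,0,0.06],[0.105,-0.076,-0.006,0,0,0.12],[0.155,-0.113,-0.009,0,0,0.18],[0.205,-0.149,-0.012,0,0,0.24],[0.255,-0.186,-0.014,0,0,0.3],[0.305,-0.222,-0.017,0,0,0.36],[0.355,-0.258,-0.02,0,0,0.42],[0.405,-0.295,-0.023,0,0,0.48],[0.455,-0.331,-0.026,0,0,0.54],[0.505,-0.367,-0.028,0,0,0.592]]]' 0 20
python3 - <<'E'
from h import *
for t in range(1):
    p,d,c=snap('wrist','w1')
    print(r.sense()['tool_pos'],r.sense()['tcp_rot'])
    for t,z in[('pivot',63),('grip_l',57),('grip_r',57),('thumb_pad',57),('rack',68),('cap_l',55),('cap_r',55)]:
        for q in r.landmark_of(t,'wrist')[:2]:
            px=q['pixel'];i=d[int(round(px[1])),int(round(px[0]))]
            print(t,round(q['conf'],2),np.round(px,1),at_z(c,px,z).round(1),at_d(c,px,i).round(1))
E
```

```text
time: 1.85
tool_pos: [554.8, -45.7, 259.8]
tcp_rot: [180.0, -0.1, -14.1]
ft_force: [-0.1, -1.0, -0.1]
finger_gap: 85.5
[557.55033364 -39.13616031 259.52763978] [-1.79749751e+02 -9.91756986e-02 -1.40188943e+01]
pivot 0.69 [269.8  43.4] [684.8 -67.2  63. ] [684.4 -67.2  65.8]
pivot 0.43 [294.3 220.4] [513.9 -49.2  63. ] [512.4 -49.   58.5]
grip_l 0.87 [241.3 153.9] [593.7 -13.6  57. ] [593.7 -13.7  57.5]
grip_l 0.76 [294.5 157.2] [577.4 -64.8  57. ] [577.5 -64.8  57.8]
grip_r 0.87 [241.3 153.9] [593.7 -13.6  57. ] [593.7 -13.7  57.5]
grip_r 0.76 [294.5 157.2] [577.4 -64.8  57. ] [577.5 -64.8  57.8]
thumb_pad 0.78 [294.2 217.4] [515.1 -49.6  57. ] [515.3 -49.6  57.3]
rack 0.7 [250.4 187. ] [560.8 -14.9  68. ] [560.9 -15.1  68.8]
cap_l 0.5 [272.5  43.7] [685.3 -69.7  55. ] [683.9 -69.5  63.7]
cap_r 0.5 [272.5  43.7] [685.3 -69.7  55. ] [683.9 -69.5  63.7]
```

View pics/w1.png

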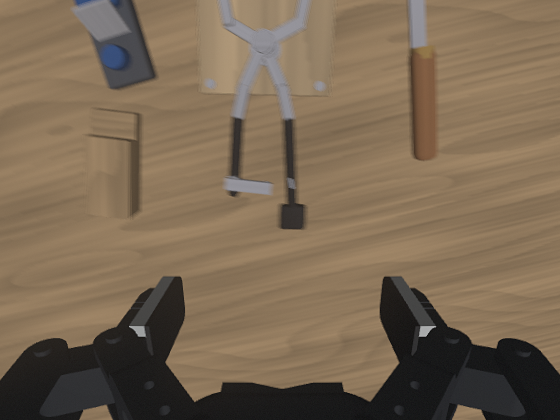

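The wrist view has the pivot at (264,42), the grips at about (237,155) and (292,155), and the pad at (292,216). It is slightly blurred by motion, so I'll re-measure now that the arm has settled.

```bash
cat > look.py <<'E'
from h import *
import sys
p,d,c=snap('wrist',sys.argv[1])
s=r.sense();print(s['time'],s['tool_pos'],s['tcp_rot'],s['ft_force'],s['finger_gap'])
for t,z in[('pivot',63),('grip_l',57),('thumb_pad',57),('rack',68)]:
    for q in r.landmark_of(t,'wrist')[:2]:
        px=q['pixel'];i=d[int(round(px[1])),int(round(px[0]))]
        print(t,round(q['conf'],2),np.round(px,1),at_z(c,px,z).round(1),at_d(c,px,i).round(1))
E
python3 look.py w2; cat > /dev/null
python3 - <<'E'
import cv2
p=cv2.imread('pics/w2.png');cv2.imwrite('pics/w2c.png',cv2.resize(p[0:260,180:360],None,fx=3,fy=2.3*1))
E
```

```text
2.3 [553.36243598 -48.80096421 259.41726093] [ 1.79989168e+02 -1.28013299e-02 -1.40953029e+01] [-0.23343756  0.34960882 -0.54590962] 85.4561405220976
pivot 0.73 [267.   40.9] [685.7 -68.4  63. ] [685.7 -68.4  63. ]
grip_l 0.93 [288.6 153.6] [580.7 -63.   57. ] [580.7 -63.   57.2]
grip_l 0.73 [236.9 156.6] [590.5 -11.7  57. ] [590.4 -11.7  56.5]
thumb_pad 0.72 [289.6 219.1] [512.9 -47.6  57. ] [513.2 -47.6  58. ]
rack 0.97 [247.8 184.2] [562.5 -16.4  68. ] [562.7 -16.5  68.6]
rack 0.4 [417.6  47.7] [ 647.5 -199.4   68. ] [ 649.9 -216.7   23.9]
```

View pics/w2.png

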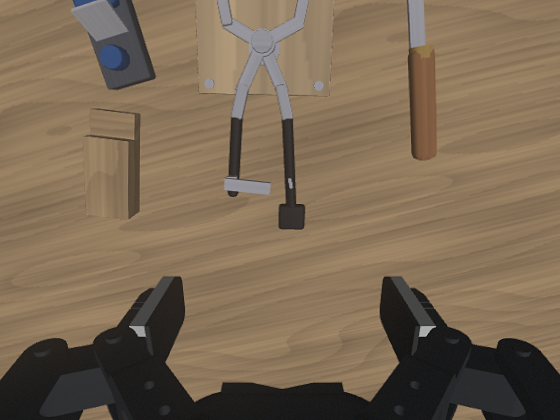

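Run:
```python
from h import *
c=r.get_calibration('wrist')
f=lambda px,z:at_z(c,px,z)[:2].round(1)
print('piv',f((262,41),63)); a=f((199,93),16);b=f((329,96),16);print('edge',a,b,np.degrees(np.arctan2((a-b)[1],(a-b)[0]))-90, np.linalg.norm(a-b),(a+b)/2)
p=cv2.imread('pics/w2.png');g=p.sum(2)
for row in(135,150,165):
    x=np.where(g[row,225:300]<180)[0]+225
    xs=[v for v in np.split(x,np.where(np.diff(x)>3)[0]+1)]
    print(row,[(v[0],v[-1]) for v in xs],[f(((v[0]+v[-1])/2,row),57) for v in xs])
```

```text
piv [687.  -63.4]
edge [662.  16.] [ 624.9 -118.7] -15.398987275803506 139.71578293092014 [643.45 -51.35]
135 [(np.int64(231), np.int64(240)), (np.int64(283), np.int64(292))] [array([611.7, -15.8]), array([599.1, -65.8])]
150 [(np.int64(230), np.int64(240)), (np.int64(284), np.int64(293))] [array([597.6, -11.2]), array([584.5, -63.2])]
165 [(np.int64(229), np.int64(239)), (np.int64(285), np.int64(293))] [array([583.3,  -5.9]), array([569.7, -60.1])]
```

Run:
```python
from h import *
rows([589.2,-36.6,110],[180,0,-15.4])
```

```text
shift [ 0.0317 -0.02    0.1494] rot [ 0.     -0.0003  0.0233] | 0.154 1.3
```

```bash
python3 -m crank '[[[0.008,-0.005,0.037,0,0,0.006],[0.016,-0.010,0.075,0,0,0.012],[0.024,-0.015,0.112,0,0,0.018],[0.032,-0.020,0.149,0,0,0.023],[0.032,-0.020,0.149,0,0,0.023],[0.032,-0.020,0.149,0,0,0.023]]]' 0 20
python3 look.py w3
python3 - <<'E'
from h import *
c=r.get_calibration('wrist')
p=cv2.imread('pics/w3.png');g=p.sum(2)
rows([589.2,-36.6,25],[180,0,-15.4])
E
```

```text
time: 3.25
tool_pos: [590.0, -37.0, 111.8]
tcp_rot: [-180.0, -0.1, -15.4]
ft_force: [-0.3, -0.4, 1.5]
finger_gap: 85.5
3.3 [590.53851    -37.1343133  112.61894417] [-1.79986600e+02 -1.72927129e-01 -1.53908236e+01] [ 0.28782019  0.00799575 -0.20368495] 85.33730039247513
pivot 0.82 [282.2  59.9] [686.5 -63.9  63. ] [686.4 -63.9  63.9]
grip_l 0.63 [243.  240.3] [593.3 -13.   57. ] [593.1 -12.9  56.5]
thumb_pad 0.69 [325.7 330.9] [514.  -47.6  57. ] [514.3 -47.7  57.5]
rack 0.74 [259.9 287.6] [564.4 -16.1  68. ] [565.1 -16.4  69.3]
rack 0.42 [326.1 236.7] [586.5 -63.2  68. ] [582.  -63.5  57.3]
shift [-0.0015  0.      0.0873] rot [-0.0003 -0.003   0.0003] | 0.087 0.2
```

View pics/w3.png

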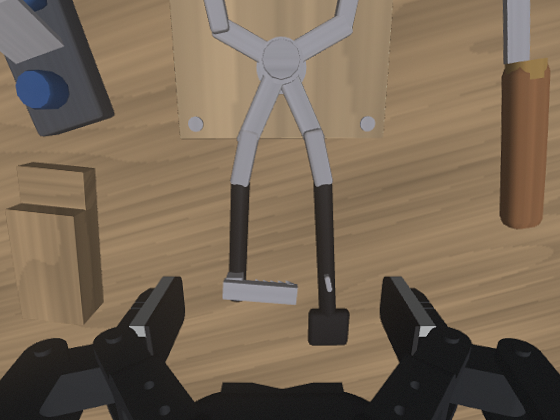

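The hand is centred: the handles are at columns 239 and 325, the pivot is at 281, and the finger centre is at about 282. The chisel and offcut are clear, so I'll descend.

```bash
python3 -m crank '[[[-0.001,0,0.03,0,0,0],[-0.001,0,0.06,0,-0.001,0],[-0.001,0,0.08,0,-0.002,0],[-0.001,0,0.087,0,-0.002,0],[-0.001,0,0.087,0,-0.002,0],[-0.001,0,0.087,0,-0.002,0]]]' 0 20
python3 look.py w4
```

```text
time: 4.25
tool_pos: [590.8, -36.9, 26.6]
tcp_rot: [-180.0, -0.2, -15.4]
ft_force: [0.1, 0.0, -0.4]
finger_gap: 85.4
4.3 [590.82933614 -36.88247412  26.64730487] [-179.96754501   -0.18607896  -15.38546579] [-0.19907291  0.01334186  0.86421626] 85.4023559792845
pivot 0.73 [283.3  31.3] [685.1 -63.3  63. ] [685.  -63.3  63.3]
grip_l 0.74 [351.5 315. ] [584.2 -63.   57. ] [585.1 -63.   58.2]
grip_l 0.67 [214.5 319.2] [596.4 -11.5  57. ] [597.1 -11.9  58.1]
```

View pics/w4.png

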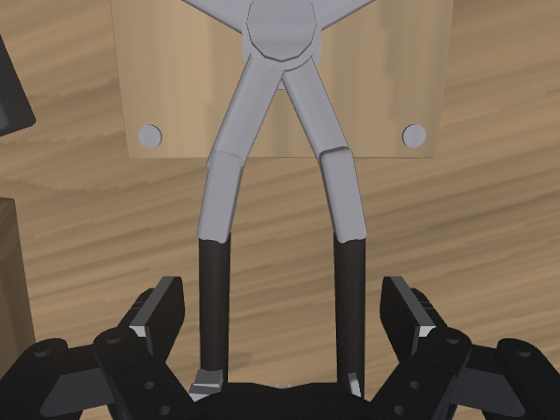

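The black bars at columns 214 and 350 are centred between the fingers. I'll close in steps and watch the gap and forces.

```bash
python3 -m crank '[[[0,0,0.001,0,0,0],[0,0,0.001,0,0,0],[0,0,0.001,0,0,0],[0,0,0.001,0,0,0]]]' 0.2 20
```

```text
time: 5.0
tool_pos: [590.1, -36.8, 24.9]
tcp_rot: [-180.0, -0.1, -15.4]
ft_force: [0.3, -0.4, 0.8]
finger_gap: 68.0
```

```bash
python3 -m crank '[[[0,0,-0.0005,0,0,0],[0,0,-0.001,0,0,0],[0,0,-0.0015,0,0,0],[0,0,-0.0015,0,0,0]]]' 0.3 20; python3 -m crank '[[[0,0,-0.0005,0,0,0],[0,0,-0.001,0,0,0],[0,0,-0.001,0,0,0],[0,0,-0.001,0,0,0]]]' 0.36 20
```

```text
time: 5.5
tool_pos: [589.9, -36.7, 26.0]
tcp_rot: [-180.0, -0.1, -15.4]
ft_force: [0.0, -0.2, -3.9]
finger_gap: 59.7
time: 6.0
tool_pos: [589.6, -36.6, 26.7]
tcp_rot: [-180.0, -0.0, -15.4]
ft_force: [-1.7, 3.7, -1.9]
finger_gap: 54.6
```

```bash
python3 -m crank '[[[0,-0.0005,-0.0003,0,0,0],[0,-0.001,-0.0005,0,0,0],[0,-0.001,-0.0005,0,0,0],[0,-0.001,-0.0005,0,0,0]]]' 0.42 22; python3 -c "
from h import *
for i in range(1):print(r.sense()['ft_force'])"
```

```text
time: 6.5
tool_pos: [589.2, -36.3, 27.4]
tcp_rot: [180.0, 0.0, -15.4]
ft_force: [-6.0, -1.4, 2.2]
finger_gap: 49.5
[-6.04108164 -1.35016013  2.18432875]
```

```bash
python3 -m crank '[[[-0.0005,0,-0.0003,0,0,0],[-0.001,0,-0.0005,0,0,0],[-0.001,0.0002,-0.0005,0,0,0],[-0.001,0.0002,-0.0005,0,0,0]]]' 0.47 24; python3 look.py w5
```

```text
time: 7.0
tool_pos: [588.6, -36.4, 28.1]
tcp_rot: [180.0, -0.0, -15.4]
ft_force: [-0.5, 0.8, 0.4]
finger_gap: 45.6
7.05 [588.5483338  -36.36821274  28.11485548] [ 1.79953143e+02 -2.18197245e-02 -1.54016134e+01] [-0.81409975 -0.97055532 -0.15917736] 45.70469673698024
pivot 0.66 [282.3  25.9] [684.6 -62.9  63. ] [684.8 -63.   62.3]
grip_l 0.72 [328.  313.5] [584.1 -53.9  57. ] [584.  -53.8  56.8]
grip_l 0.65 [241.8 318.7] [590.8 -20.8  57. ] [591.  -20.9  57.3]
rack 0.61 [278.6 393.5] [561.2 -27.6  68. ] [598.9 -38.4 106. ]
```

View pics/w5.png

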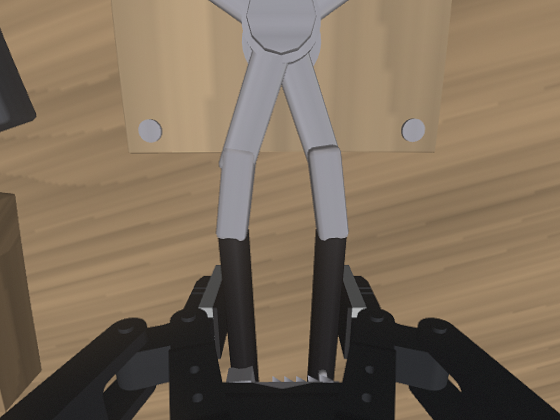

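The handles are closing symmetrically, with the rack teeth over the right handle at about (300,380). I'll keep squeezing until the gap stalls.

```bash
python3 -m crank '[[[-0.0003,0,-0.0003,0,0,0],[-0.0005,0,-0.0005,0,0,0],[-0.0005,0,-0.0005,0,0,0],[-0.0005,0,-0.0005,0,0,0]]]' 0.51 25;python3 -m crank '[[[-0.0003,0,-0.0002,0,0,0],[-0.0005,0,-0.0004,0,0,0],[-0.0005,0,-0.0004,0,0,0],[-0.0005,0,-0.0004,0,0,0]]]' 0.55 25
```

```text
time: 7.75
tool_pos: [588.2, -36.2, 28.7]
tcp_rot: [180.0, -0.0, -15.4]
ft_force: [1.1, 0.1, -0.4]
finger_gap: 42.2
time: 8.25
tool_pos: [587.8, -36.2, 29.1]
tcp_rot: [180.0, -0.1, -15.4]
ft_force: [0.5, -0.2, 1.2]
finger_gap: 38.7
```

```bash
python3 -m crank '[[[0,0,-0.0002,0,0,0],[0,0,-0.0003,0,0,0],[0,0,-0.0003,0,0,0],[0,0,-0.0003,0,0,0],[0,0,-0.0003,0,0,0]]]' 0.59 25;python3 -m crank '[[[0,0,0,0,0,0],[0,0,0,0,0,0],[0,0,0,0,0,0],[0,0,0,0,0,0]]]' 0.65 25
```

```text
time: 8.88
tool_pos: [587.6, -36.0, 29.4]
tcp_rot: [180.0, -0.0, -15.4]
ft_force: [-3.7, 1.6, 4.8]
finger_gap: 35.4
time: 9.38
tool_pos: [587.4, -35.8, 29.5]
tcp_rot: [180.0, 0.0, -15.4]
ft_force: [-6.0, 2.7, 5.8]
finger_gap: 33.4
```

```bash
python3 -m crank '[[[-0.0005,0,-0.0005,0,0,0],[-0.001,0,-0.001,0,0,0],[-0.0015,0,-0.0015,0,0,0],[-0.0015,0,-0.0015,0,0,0]]]' 0.65 26;python3 look.py w6
python3 - <<'E'
from h import *
p,d,c=snap('scene','s6'); cv2.imwrite('pics/s6c.png',cv2.resize(p[130:350,130:260],None,fx=4,fy=2.7*1)) 
p,d,c=snap('side','d6')
E
```

```text
time: 9.88
tool_pos: [587.3, -35.8, 30.0]
tcp_rot: [180.0, -0.2, -15.4]
ft_force: [12.6, -1.5, -14.7]
finger_gap: 33.5
9.925 [587.24380679 -35.85672551  29.97739855] [ 1.79982248e+02 -1.66216214e-01 -1.54203598e+01] [ 11.62309198  -1.11617778 -14.3568401 ] 32.71845747182693
pivot 0.61 [284.1  21.3] [684.7 -63.4  63. ] [684.5 -63.3  64.2]
grip_l 0.96 [258.6 312.1] [589.4 -27.   57. ] [589.3 -26.9  56.8]
grip_l 0.59 [312.6 307.1] [585.9 -48.1  57. ] [586.3 -48.1  57.6]
rack 0.85 [299.  385.1] [560.  -35.4  68. ] [561.6 -35.7  69.6]
```

View pics/w6.png

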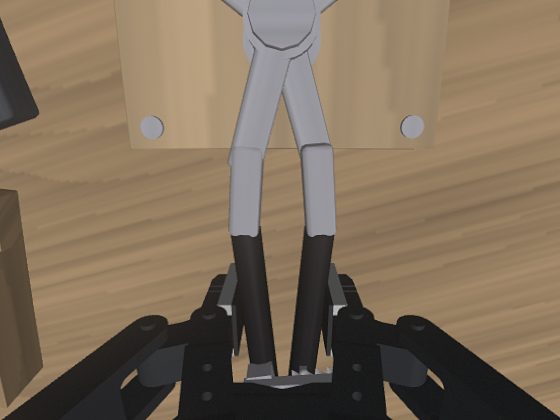

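View pics/s6c.png

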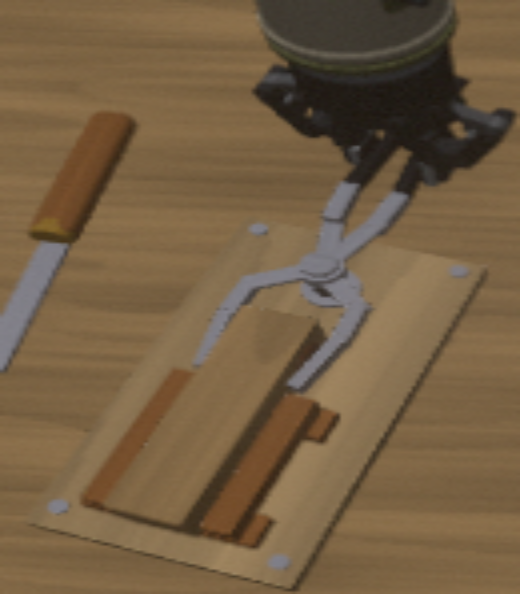

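```bash
python3 -m crank '[[[0.0004,0,0.0004,0,0,0],[0.0007,0,0.0007,0,0,0],[0.0007,0,0.0007,0,0,0],[0.0007,0,0.0007,0,0,0]]]' 0.7 27;python3 -m crank '[[[0,0,0,0,0,0],[0,0,0,0,0,0],[0,0,0,0,0,0],[0,0,0,0,0,0]]]' 0.7 27
python3 - <<'E'
from h import *
for i in range(4):
    s=r.sense();print(s['ft_force'],s['finger_gap'])
    p,d,c=snap('side','d7')
cv2.imwrite('pics/d7c.png',cv2.resize(p[110:230,200:380],None,fx=4,fy=4,interpolation=cv2.INTER_CUBIC))
E
```

```text
time: 10.72
tool_pos: [587.4, -35.8, 29.6]
tcp_rot: [180.0, -0.1, -15.4]
ft_force: [-5.4, 0.8, 6.1]
finger_gap: 32.7
time: 11.22
tool_pos: [587.4, -35.8, 29.6]
tcp_rot: [180.0, -0.1, -15.4]
ft_force: [-3.0, 0.4, 3.9]
finger_gap: 32.7
[-3.01325421  0.40555504  3.86383682] 32.70888312964884
[-2.02783419  0.26726842  3.13281021] 33.1146138030177
[-2.81275606  0.97269068  3.07585828] 33.0001988343144
[-2.7808219   1.48992505  3.49284859] 33.15774582295718
```

View pics/d7c.png

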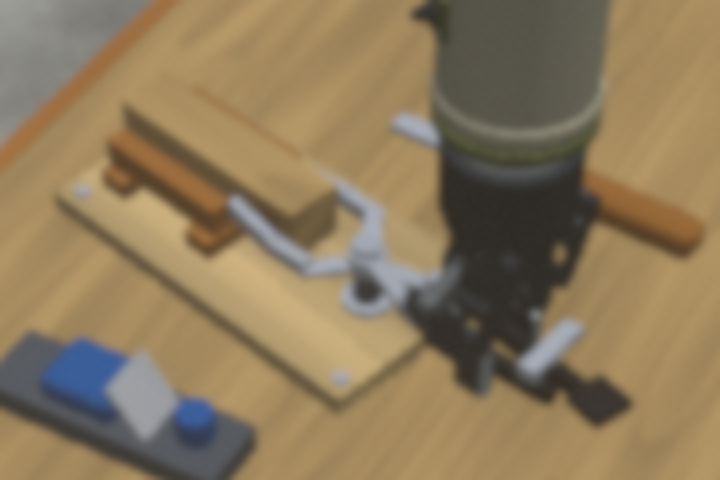

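The gap has stalled hard at about 33 mm at 25–27 N with a side force under 1 N, and the handles are symmetric. I'll let go.

```bash
python3 -m crank '[[[0,0,0,0,0,0],[0,0,0,0,0,0],[0,0,0,0,0,0],[0,0,0,0,0,0],[0,0,0,0,0,0],[0,0,0,0,0,0]]]' 0 20; python3 look.py w8
```

```text
time: 12.18
tool_pos: [587.5, -35.8, 29.6]
tcp_rot: [180.0, -0.1, -15.4]
ft_force: [-0.5, 0.2, 0.2]
finger_gap: 85.4
12.225 [587.4556557  -35.79302974  29.62426428] [ 1.79986098e+02 -9.75530767e-02 -1.54157874e+01] [-0.59657745  0.58289574  0.16030086] 85.67850971325412
pivot 0.67 [286.6  19.2] [685.2 -64.2  63. ] [684.9 -64.1  64.6]
grip_l 0.92 [216.5 309.3] [595.4 -11.4  57. ] [596.3 -12.   58.6]
grip_l 0.6 [349.3 302.3] [584.6 -62.4  57. ] [585.6 -62.3  58.4]
rack 0.62 [247.4 387. ] [565.  -15.7  68. ] [598.6 -29.7 104.1]
```

View pics/w8.png

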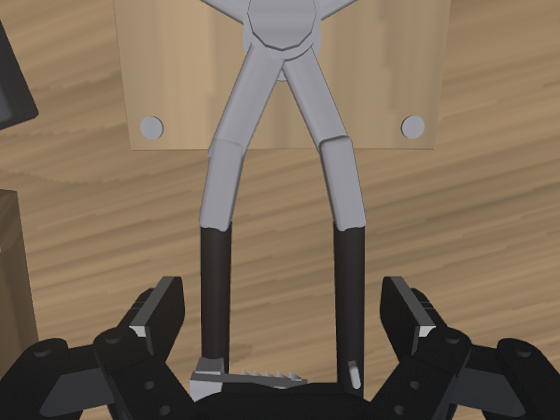

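The handles sprang open at (215,300) and (350,300), so the ratchet did not hold. The likely cause is pad friction: the fingers swing down as they close, which bent the springy right handle and kept the pawl out of the teeth. The buttons should now be driven, so closing takes only spring force and little friction. I'll close again, raising the hand more as it closes, so that a tooth catches before the final squeeze.

```bash
python3 -m crank '[[[0.001,0,0.002,0,0,0],[0.001,0,0.004,0,0,0],[0.001,0,0.004,0,0,0],[0.001,0,0.004,0,0,0]]]' 0.2 20; python3 -m crank '[[[0,0,-0.0008,0,0,0],[0,0,-0.0015,0,0,0],[0,0,-0.002,0,0,0],[0,0,-0.002,0,0,0]]]' 0.3 20; python3 -m crank '[[[0,0,-0.0008,0,0,0],[0,0,-0.0015,0,0,0],[0,0,-0.002,0,0,0],[0,0,-0.002,0,0,0]]]' 0.4 20
```

```text
time: 12.92
tool_pos: [588.4, -36.1, 25.5]
tcp_rot: [180.0, -0.1, -15.4]
ft_force: [-0.2, -0.5, 0.4]
finger_gap: 68.5
time: 13.42
tool_pos: [588.1, -36.0, 27.2]
tcp_rot: [180.0, -0.1, -15.4]
ft_force: [-0.3, 0.5, -4.1]
finger_gap: 59.7
time: 13.92
tool_pos: [587.9, -36.0, 29.1]
tcp_rot: [180.0, -0.0, -15.4]
ft_force: [-1.0, 0.1, -3.5]
finger_gap: 51.3
```

```bash
python3 -m crank '[[[0,0,-0.0005,0,0,0],[0,0,-0.001,0,0,0],[-0.0005,0,-0.0015,0,0,0],[-0.0005,0,-0.0015,0,0,0]]]' 0.5 20; python3 -m crank '[[[0,0,-0.0003,0,0,0],[0,0,-0.0006,0,0,0],[0,0,-0.001,0,0,0],[0,0,-0.001,0,0,0]]]' 0.56 20
```

```text
time: 14.42
tool_pos: [587.5, -35.9, 30.3]
tcp_rot: [180.0, -0.0, -15.4]
ft_force: [1.7, -0.0, -7.9]
finger_gap: 43.0
time: 14.92
tool_pos: [587.7, -35.9, 31.4]
tcp_rot: [180.0, -0.1, -15.4]
ft_force: [-1.8, -0.1, -2.3]
finger_gap: 37.7
```

```bash
python3 -m crank '[[[0,0,-0.0003,0,0,0],[0,0,-0.0005,0,0,0],[0,0,-0.0005,0,0,0],[0,0,-0.0005,0,0,0]]]' 0.6 22; python3 -m crank '[[[0,0,-0.0001,0,0,0],[0,0,-0.0002,0,0,0],[0,0,-0.0002,0,0,0],[0,0,-0.0002,0,0,0]]]' 0.66 25
```

```text
time: 15.42
tool_pos: [587.5, -35.8, 31.8]
tcp_rot: [180.0, -0.1, -15.4]
ft_force: [-3.1, 2.2, -3.2]
finger_gap: 34.5
time: 15.92
tool_pos: [587.4, -35.8, 31.9]
tcp_rot: [180.0, -0.0, -15.4]
ft_force: [-3.9, 1.6, -1.9]
finger_gap: 33.1
```

It stalls at the same 33.1 mm, now with a slight upward bias. One firmer squeeze, then a slow release.

```bash
python3 -m crank '[[[0,0,-0.0002,0,0,0],[0,0,-0.0002,0,0,0],[0,0,-0.0002,0,0,0],[0,0,-0.0002,0,0,0]]]' 0.68 27; python3 -m crank '[[[0,0,0,0,0,0],[0,0,0,0,0,0],[0,0,0,0,0,0],[0,0,0,0,0,0]]]' 0.55 20; python3 -m crank '[[[0,0,0,0,0,0],[0,0,0,0,0,0],[0,0,0,0,0,0],[0,0,0,0,0,0]]]' 0.3 20; python3 -m crank '[[[0,0,0,0,0,0],[0,0,0,0,0,0],[0,0,0,0,0,0],[0,0,0,0,0,0]]]' 0 20;python3 look.py w9
```

```text
time: 16.42
tool_pos: [587.4, -35.7, 32.0]
tcp_rot: [180.0, -0.0, -15.4]
ft_force: [-1.8, 1.8, -5.0]
finger_gap: 33.2
time: 16.92
tool_pos: [588.2, -36.0, 32.7]
tcp_rot: [180.0, -0.1, -15.4]
ft_force: [0.9, -0.0, 1.7]
finger_gap: 38.6
time: 17.42
tool_pos: [588.0, -36.0, 32.6]
tcp_rot: [180.0, -0.1, -15.4]
ft_force: [-0.2, 0.5, 0.0]
finger_gap: 59.8
time: 17.92
tool_pos: [588.0, -36.0, 32.6]
tcp_rot: [180.0, -0.1, -15.4]
ft_force: [0.5, -0.1, -1.1]
finger_gap: 85.3
17.975 [588.03934304 -35.9591477   32.57619309] [ 1.79989298e+02 -1.16679010e-01 -1.54130437e+01] [-0.00236952 -0.46803859 -0.4821573 ] 85.25816071355275
pivot 0.74 [285.8  23.6] [685.3 -64.   63. ] [685.  -63.9  64.5]
grip_l 0.8 [251.8 310.6] [590. -24.  57.] [590.6 -24.3  58. ]
grip_l 0.65 [319.5 307.1] [584.3 -50.7  57. ] [585.1 -50.8  58.2]
rack 0.71 [285.4 382.6] [561.  -30.1  68. ] [561.6 -30.2  68.6]
```

View pics/w9.png

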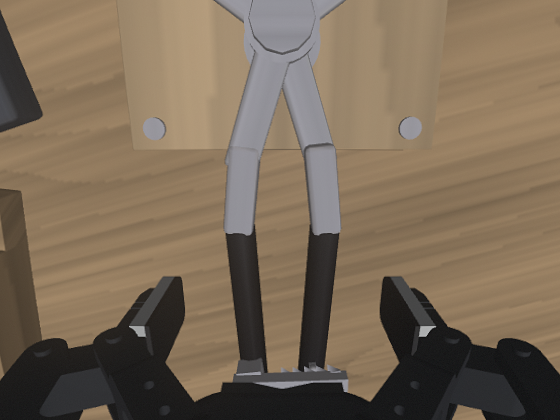

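The clamp now stays shut on its own: the handles are at columns 248 and 318 and the fingers are clear at 160 and 400. I'll lift and look at the caps from above before freeing the ratchet.

```bash
python3 -m crank '[[[0,0,-0.04,0,0,0],[0,0,-0.09,0,0,0],[0.02,0,-0.13,0,0,0],[0.04,0,-0.15,0,0,0],[0.05,0,-0.15,0,0,0],[0.05,0,-0.15,0,0,0],[0.05,0,-0.15,0,0,0]]]' 0 20
python3 look.py w10
python3 - <<'E'
import cv2
p=cv2.imread('pics/w10.png');cv2.imwrite('pics/w10c.png',cv2.resize(p[0:200,180:390],None,fx=3.8,fy=3,interpolation=cv2.INTER_CUBIC)[:600,:800])
E
```

```text
time: 19.05
tool_pos: [634.4, -48.8, 180.4]
tcp_rot: [180.0, 0.1, -15.4]
ft_force: [-0.3, -0.5, -0.1]
finger_gap: 85.8
19.1 [634.53312561 -48.78853735 180.68588898] [ 1.79970849e+02  7.53467775e-02 -1.54110435e+01] [-0.39498543  0.38878194 -0.0599849 ] 85.04547949677033
pivot 0.97 [283.7 136.6] [686.4 -64.8  63. ] [686.3 -64.8  63. ]
grip_l 0.71 [268.1 264.2] [585.5 -23.4  57. ] [585.6 -23.4  57. ]
grip_l 0.68 [300.5 257. ] [584.7 -52.   57. ] [585.6 -52.1  58.8]
thumb_pad 0.87 [293.  327.1] [517.6 -27.7  57. ] [518.7 -27.9  58.4]
rack 0.67 [288.  293.4] [559.7 -34.   68. ] [559.8 -34.   68.1]
```

View pics/w10.png

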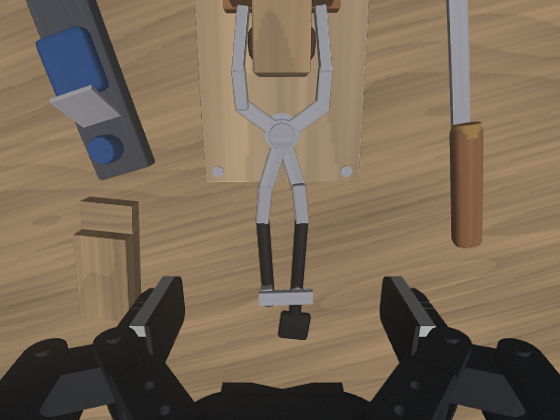

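View pics/w10c.png

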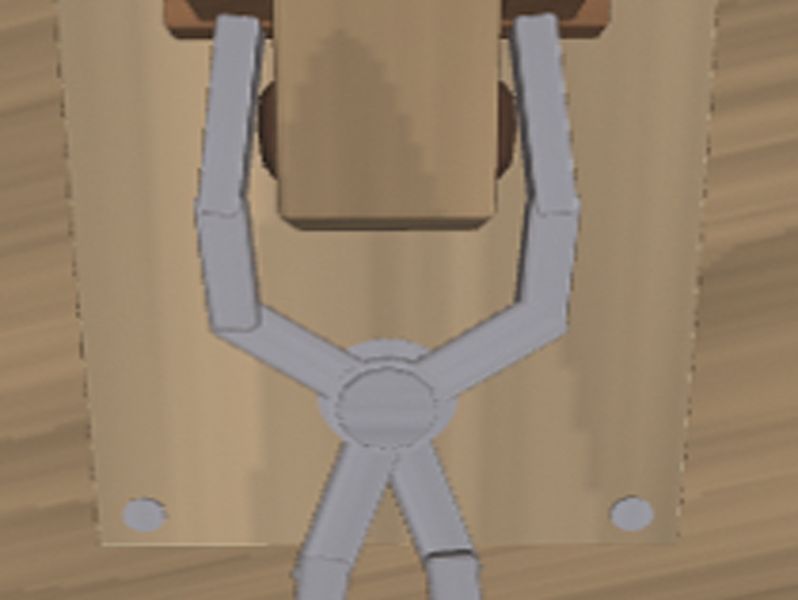

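Both caps sit flat and symmetric against the leg, at about (265,130) and (507,130) in the crop, with no gap visible. The thumb pad is at about (294,325). I'll press it with closed fingers.

Run:
```python
from h import *
c=r.get_calibration('wrist')
p=cv2.imread('pics/w10.png');g=p.sum(2)[308:343,274:316]
m=(g<150).astype(np.uint8)
n,l,st,ce=cv2.connectedComponentsWithStats(m);k=1+st[1:,4].argmax();print(st[k],ce[k]+[274,308])
for px in((294,325),(294,326)):
    q=at_z(c,px,57);print(q, np.linalg.norm(q[:2]-[686.5,-63.8]))
rows([518,-28.5,80],[180,0,-15.4])
```

```text
[  4   0  32  32 818] [293.89242054 323.98777506]
[519.96942608 -29.17600071  57.        ] 170.0918968635323
[518.90513865 -28.89702833  57.        ] 171.19069771209843
shift [-0.1188  0.0114  0.102 ] rot [ 0.0003 -0.0012 -0.0002] | 0.157 0.1
```

```bash
python3 -m crank '[[[-0.04,0.004,0.01,0,0,0],[-0.09,0.008,0.03,0,-0.001,0],[-0.118,0.0115,0.065,0,-0.001,0],[-0.118,0.0115,0.1,0,-0.001,0],[-0.118,0.0115,0.106,0,-0.001,0],[-0.118,0.0115,0.106,0,-0.001,0],[-0.118,0.0115,0.106,0,-0.001,0]]]' 1 20
python3 look.py w11
```

```text
time: 20.18
tool_pos: [520.4, -29.0, 77.9]
tcp_rot: [-180.0, -0.2, -15.4]
ft_force: [-0.1, -0.6, -0.1]
finger_gap: 0.3
20.225 [520.33420578 -29.04939748  77.82746079] [-1.79997421e+02 -1.72844162e-01 -1.54154392e+01] [0.83931347 0.17808591 0.371228  ] 0.029358500005124508
grip_l 0.74 [232.9 140.5] [585.8 -23.1  57. ] [585.8 -23.2  57.1]
grip_l 0.68 [291.2 135.8] [580.6 -50.3  57. ] [580.7 -50.3  58.2]
thumb_pad 0.69 [283.2 260.8] [519.3 -29.6  57. ] [519.3 -29.6  57.1]
rack 0.58 [262.1 197.1] [558.2 -30.1  68. ] [558.3 -30.1  68.2]
```

View pics/w11.png

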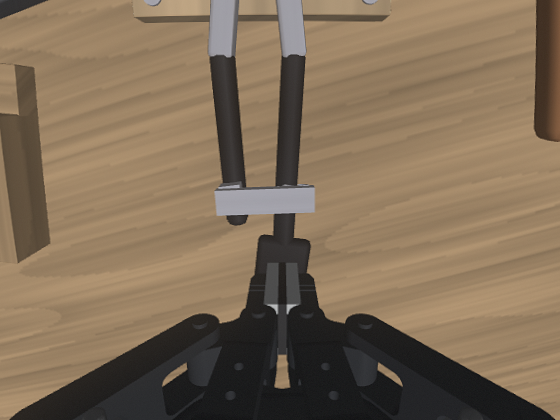

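The closed fingers are centred over the pad at (283,260), and the rack edge is clear. I'll go down in small steps.

```bash
python3 -m crank '[[[-0.001,0,0.008,0,0,0],[-0.0015,0,0.014,0,0,0],[-0.0015,0,0.0165,0,0,0],[-0.0015,0,0.0165,0,0,0]]]'; python3 -m crank '[[[0,0,0.001,0,0,0],[0,0,0.002,0,0,0],[0,0,0.002,0,0,0]]]'
```

```text
time: 20.92
tool_pos: [517.6, -28.4, 59.8]
tcp_rot: [180.0, -0.0, -15.4]
ft_force: [-1.1, 0.5, 0.4]
finger_gap: 0.0
time: 21.3
tool_pos: [517.6, -28.4, 57.8]
tcp_rot: [180.0, -0.0, -15.4]
ft_force: [-1.8, 0.2, -0.4]
finger_gap: 0.1
```

```bash
python3 -m crank '[[[0,0,0.001,0,0,0],[0,0,0.001,0,0,0]]]';python3 -m crank '[[[0,0,0.001,0,0,0],[0,0,0.001,0,0,0]]]'
```

```text
time: 21.55
tool_pos: [517.6, -28.4, 56.8]
tcp_rot: [180.0, -0.0, -15.4]
ft_force: [0.0, 1.0, 0.7]
finger_gap: 0.1
time: 21.8
tool_pos: [517.7, -28.4, 56.0]
tcp_rot: [180.0, -0.0, -15.4]
ft_force: [-0.6, 0.0, 3.0]
finger_gap: 0.2
```

```bash
python3 -m crank '[[[0,0,0.001,0,0,0],[0,0,0.001,0,0,0]]]';python3 -m crank '[[[0,0,0.0006,0,0,0],[0,0,0.0006,0,0,0]]]'; python3 look.py w12
```

```text
time: 22.05
tool_pos: [517.7, -28.4, 55.2]
tcp_rot: [180.0, -0.0, -15.4]
ft_force: [-2.0, 0.1, 5.0]
finger_gap: -0.3
time: 22.3
tool_pos: [517.7, -28.4, 54.9]
tcp_rot: [180.0, -0.0, -15.4]
ft_force: [-3.2, 0.4, 6.3]
finger_gap: -0.1
22.35 [517.71080927 -28.45582879  54.90873211] [ 1.79984840e+02 -3.51075750e-02 -1.54124973e+01] [-2.60939885  0.01154097  5.83856129] -0.028339534380081324
grip_l 0.92 [292.4 134.8] [580.3 -50.2  57. ] [580.2 -50.2  56.5]
grip_l 0.69 [222.6 137.6] [586.8 -22.6  57. ] [586.8 -22.8  58. ]
rack 0.81 [263.2 205.7] [557.7 -31.8  68. ] [557.8 -31.9  68.3]
```

View pics/w12.png

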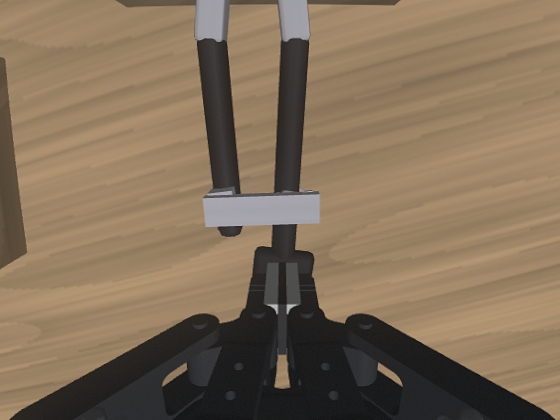

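The clamp is still held, with about 1.2 mm of bend at 6 N. I'll continue in 0.5 mm steps.

```bash
python3 -m crank '[[[0,0,0.0007,0,0,0],[0,0,0.0007,0,0,0]]]'
python3 - <<'E'
from h import *
p,d,c=snap('wrist','w13');print([np.round(q['pixel']) for q in r.landmark_of('grip_l','wrist')[:2]])
E
python3 -m crank '[[[0,0,0.0006,0,0,0],[0,0,0.0006,0,0,0]]]'
python3 - <<'E'
from h import *
p,d,c=snap('wrist','w14');print([np.round(q['pixel']) for q in r.landmark_of('grip_l','wrist')[:2]])
E
```

```text
time: 22.8
tool_pos: [517.7, -28.4, 54.6]
tcp_rot: [180.0, -0.0, -15.4]
ft_force: [-3.7, -0.3, 6.1]
finger_gap: 0.0
[array([289., 135.]), array([225., 138.])]
time: 23.15
tool_pos: [517.7, -28.4, 54.3]
tcp_rot: [180.0, -0.0, -15.4]
ft_force: [-3.3, 0.8, 7.3]
finger_gap: 0.2
[array([292., 134.]), array([220., 138.])]
```

```bash
python3 -m crank '[[[0,0,0.0009,0,0,0],[0,0,0.0009,0,0,0]]]'
python3 - <<'E'
from h import *
p,d,c=snap('wrist','w15');print([np.round(q['pixel']) for q in r.landmark_of('grip_l','wrist')[:2]])
E
python3 -m crank '[[[0,0,0.0009,0,0,0],[0,0,0.0009,0,0,0]]]'
python3 - <<'E'
from h import *
p,d,c=snap('wrist','w16');print([np.round(q['pixel']) for q in r.landmark_of('grip_l','wrist')[:2]])
E
```

```text
time: 23.5
tool_pos: [517.7, -28.7, 53.9]
tcp_rot: [180.0, -0.0, -15.4]
ft_force: [-3.9, -0.4, 7.6]
finger_gap: 0.1
[array([193., 130.]), array([291., 134.])]
time: 23.85
tool_pos: [517.6, -29.1, 53.5]
tcp_rot: [179.9, -0.0, -15.4]
ft_force: [-5.0, -2.0, 8.2]
finger_gap: -0.0
[array([189., 130.]), array([294., 137.])]
```

The left handle sprang open (its column went from 220 to 190), so the ratchet is free. I'll lift off.

```bash
python3 -m crank '[[[0,0,-0.01,0,0,0],[0,0,-0.04,0,0,0],[-0.01,0,-0.09,0,0,0],[-0.03,0,-0.14,0,0,0],[-0.03,0,-0.18,0,0,0],[-0.02,0,-0.2,0,0,0],[-0.02,0,-0.2,0,0,0],[-0.02,0,-0.2,0,0,0],[-0.02,0,-0.2,0,0,0]]]'
python3 look.py w17
python3 - <<'E'
from h import *
snap('scene','s17'); p=cv2.imread('pics/s17.png'); cv2.imwrite('pics/s17c.png',cv2.resize(p[130:350,110:340],None,fx=3,fy=2.7))
E
```

```text
time: 25.08
tool_pos: [497.4, -23.3, 251.8]
tcp_rot: [179.9, 0.1, -15.4]
ft_force: [1.1, 0.5, 0.9]
finger_gap: -0.2
25.125 [497.45765693 -23.32757584 251.96706484] [ 1.79893582e+02  1.26075838e-01 -1.54053639e+01] [-0.18008779 -0.74218401 -0.21018181] -0.10756300126829427
pivot 0.67 [301.9  91.9] [577.3 -65.1  63. ] [577.3 -65.5  56.8]
grip_l 0.86 [242.1  94. ] [590.4 -11.   57. ] [590.4 -10.9  56.8]
grip_l 0.66 [302.1  89.5] [579.4 -66.2  57. ] [579.4 -66.3  55.2]
thumb_pad 0.61 [302.9 160.8] [514.3 -50.3  57. ] [514.5 -50.2  58. ]
```

View pics/w17.png

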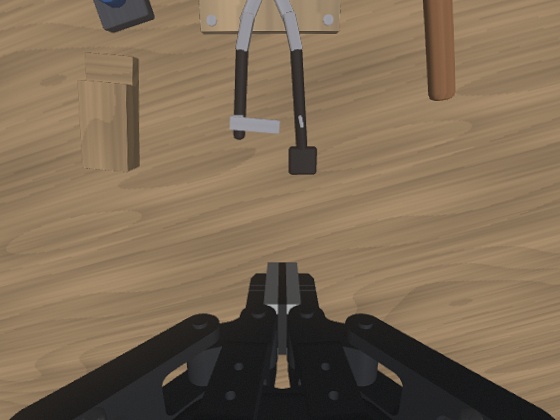

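View pics/s17c.png

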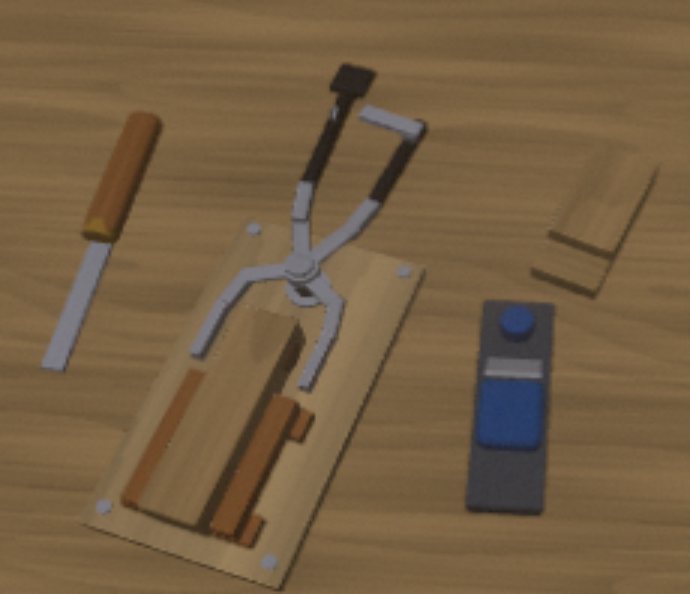

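Both halves are back at their starting positions: grips at (590,-11) and (579,-66), pad at (514,-50). The bystanders have not moved. One look at the buttons with the jaws open before handing in.

```bash
python3 -m crank '[[[0.05,0,0,0,0,0],[0.11,0,0.02,0,0,0],[0.16,0,0.04,0,0,0],[0.17,0,0.05,0,0,0],[0.17,0,0.05,0,0,0],[0.17,0,0.05,0,0,0]]]'
python3 look.py w18
python3 - <<'E'
from h import *
p=cv2.imread('pics/w18.png');cv2.imwrite('pics/w18c.png',cv2.resize(p[20:220,180:380],None,fx=4,fy=3,interpolation=cv2.INTER_CUBIC))
E
```

```text
time: 26.12
tool_pos: [661.8, -68.4, 204.8]
tcp_rot: [179.9, -0.1, -15.4]
ft_force: [-0.1, -0.3, -0.1]
finger_gap: 0.0
26.175 [661.96042039 -68.39778831 205.31602945] [ 1.79921761e+02 -1.38986979e-01 -1.53860761e+01] [ 0.28253801  0.68432748 -0.59705575] 0.1419573838259709
pivot 0.74 [241.3 277.9] [597.9 -12.1  63. ] [595.1 -10.6  57.4]
pivot 0.69 [268.6 168.3] [690.  -65.1  63. ] [690.3 -65.2  64.4]
grip_l 0.8 [243.3 279.1] [593.2 -11.9  57. ] [593.2 -11.9  57. ]
grip_l 0.58 [301.9 275.4] [582.2 -66.8  57. ] [665.9 -78.7 214.3]
rack 0.77 [255.9 311.5] [562.4 -16.   68. ] [676.7 -63.6 251.3]
```

View pics/w18c.png

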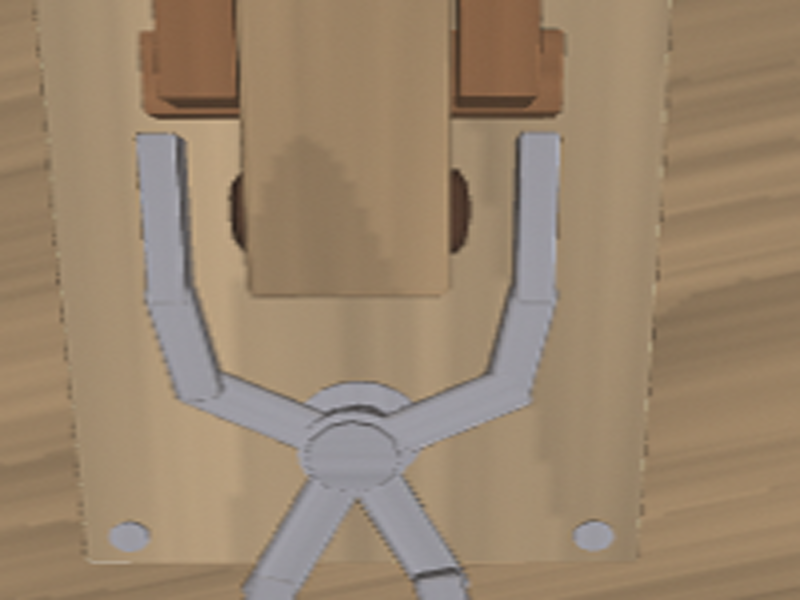

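Run:
```python
from h import *
c=r.get_calibration('wrist');y=np.array([.2656,.9641])
for px,z in(((237.6,90),50),((297.4,90),50),((239.8,90),70),((293,90),70)): print(px,z,(at_z(c,px,z)[:2]-[687,-63.8])@y)
```

```text
(237.6, 90) 50 24.914802070991822
(297.4, 90) 50 -24.41514969315684
(239.8, 90) 70 20.821060466499514
(293, 90) 70 -20.11832276271169
```

Crown to crown measures 49.3 mm, against 40 + 2×5 = 50 mm when home, so both buttons are in. Handing in.

```bash
python3 -c "
from bench import r
print(r.hand_in())"
```

```text
the job is handed in; nothing more can be done
None
```

Both buttons are pressed home, the clamp has been freed and is fully open again, and the hand is clear. I handed in at about 26 s; no verdict is reported.

- **First squeeze (failed to latch):** It drove the buttons and stalled at a finger gap of about 33 mm at 25–27 N. The ratchet did not hold and the handles sprang open when I let go. I think friction from the closing pads bent the springy right handle down, keeping the pawl out of the teeth. I couldn't read that bend, so I can't rule out that it came close to the 5 mm limit.
- **Second squeeze:** I raised the hand more while closing and squeezed with up to 27 N. It stalled at the same 33 mm and the ratchet then held the clamp shut on its own with the fingers clear.
- **Freeing the ratchet:** I pressed the thumb pad in small steps to about 8 N, roughly 2.5 to 3 mm down. The left handle sprang open first, and the right one followed by the time the hand had lifted away.

**Last checks:**
- **Clamp:** The handle grips are back within about 3 mm of their starting positions, and the pad is at about its open height. This is camera accuracy.
- **Buttons:** Crown to crown measures 49.3 mm against 50 mm expected when home. That fits both being home, but the cameras can't confirm the 0.6 mm limit directly.
- **Surroundings:** The plane, chisel and offcut look unmoved, and the wrist force reads about zero.

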